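Uncap a sample cup and slide it into a nested stack

ROBOT

A 6-joint arm with a two-finger parallel gripper is mounted at the origin on a cart in front of the work surface, level with it; the furniture and walls round the work are solid. World frame = base frame: x ahead of the robot, y to its left, z up, the work surface at z = 0. Lengths are in mm, angles in rad, forces in N, time in s.
With the tool pointing down it reaches from about 300 to 875 mm from the base axis. Payload 4.2 kg.
Tool frame: the origin (TCP) lies on the front face of the gripper's body, between the roots of the fingers; the fingertips stand 73 mm ahead of it and the grasp point (between the pads) lies 54 mm ahead of it (env.hold_point_z is the z of the grasp point in the tool frame, in mm); z points along the fingers, y is the direction in which the jaws open and shut (so a half turn about z gives the same grasp; the last joint's range is limited). The gripper opens to 85 mm and grips with 20 to 120 N. Pads are 22 mm wide; open, the fingers measure 114 mm over their backs; the gripper's body (76 mm by 85 mm) begins 54 mm behind the grasp point. The pads swing forward as they close: fully open they stand 13 mm farther back than shut.
Start: joints at [-1.306, 0.32, 1.565, -0, 1.257, -0.02], TCP at [161.556, -551.845, 303.938] pointing down, gripper open.
Joint ranges: [-3.11, 3.11], [-0.84, 2.01], [0.21, 2.61], [-1.34, 4.49], [0.05, 2.63], [-2.56, 2.56]. Speed limits (rad/s): [2.57, 2.57, 3.14, 3.14, 3.14, 3.14].

INTERFACE

Orientations are given as a rotation vector (axis times angle).
In Python, from bench import env, eyes, finish_job, look_for, regions_of, landmark_of gives the robot as it stands.
- The arm moves only by the tool carry_out, never from a script. Its argument "commands" is a list of rows, each a list of 5 numbers: the opening, from 0 (shut) to 1 (fully open), then the shift along the tool's x, y, z in mm, then the turn about the tool's z in degrees. In form: [[grip, tx, ty, tz, turn], ...]. A call has 1 to 20 rows; each row is the pose to reach, as a shift and turn from the pose commanded when the call began, along the tool's axes at that moment; what a row does not reach only later rows make up. A row lasts 1/12 s, in which the tool goes at most 41.7 mm and 7.16 degrees, less where a joint would pass 70% of its speed; a pose out of reach is approached as far as the arm can. A call with a gripper value outside its range is refused whole. The fingers move at their own pace and stop on an object; "newtons" is the grip in N (left out, the last holds). Time passes only in rows, so rows that repeat a pose let the fingers close. It gives the time, the measured TCP pose, the force and the opening at its end, in the units of the state.
- env.get_obs(): the state, without advancing time (a new reading comes with each control period).
- eyes.capture(name): name is "scene" or "side" or "wrist"; returns the picture (420x560x3 uint8, red, green, blue); there is no depth.
- eyes.camera_info(name): a dict with "mtx" (3x3 intrinsics, pixels), "pose" (4x4, takes a point from camera to world coordinates). Camera axes: x right, y up, looking along -z (the intrinsics and any distortion apply to the point x, -y, -z); pixel columns grow to the right and rows downward; lengths in mm; the calibration is good to about 2 mm. A picture is of the moment at which its call begins: read the wrist's pose just before it. camera_info takes no time and is no camera call; for the wrist camera it gives the pose at the moment of the call.
- finish_job(): hands the job in, once; it reports no verdict.
Trained networks look in the newest picture that a camera, given by its name, has taken for a name from the list of things; names that differ only in an ending like _2 or _b are one class to them, and where a whole thing is asked for, a point or a joint stands for the part that bears it (a point fixed in the world has none). Each returns a list of dicts, best first, with "score" (0 to 1); they miss things now and then, are a little off and sometimes report something else, mostly with a low value. They report only what shows in the picture. A call takes as long as a camera call. They do not tell look-alikes from the thing itself.
- look_for(camera, query): "rect" ([left, top, right, bottom] in pixels, round what is visible of it).
- regions_of(camera, query): "pixels" (420x560 bool, what is visible of it) and "rect" ([left, top, right, bottom] in pixels, round what is visible of it).
- landmark_of(camera, query): "uv" ([column, row] in pixels: a listed point, or the origin of a listed thing).
The state is a dict: "t": time; "joint_pos": joint angles; "dq": joint speeds; "joint_efforts": joint torques, N m; "eef_pos": TCP position; "tcp_rot": TCP orientation; "force": force on the tool from outside, world axes, zero at the start; "torque": the same for the moment, N m; "grip_width": opening from 0.0 (shut) to 1.0 (fully open).
Only numpy, scipy, OpenCV 4.12 (cv2) and the standard library are available. Lean on these libraries where they do the work, as an engineer would, in place of code of your own. Each camera call takes 0.05 s, during which the arm holds its last target.

TASK

Two identical sample cups lie on their sides on the rails of the nesting rack, and the rear one is closed by a loose push-in cap. Pull the cap straight out by its knob and lay it in the white tray; then push the open rear cup along the rails, without lifting it off them, over the nose of the front cup until it is fully home on it. Leave the nested pair lying on the rails near the stop plate, the tray flat on the worktop, and do not knock over the reagent bottles beside the work.

Things in the scene. Friction and masses are not known exactly. Their poses are not given: they have to be found in the camera images.
- rack: Fixed rack: two steel rods along its x (10 mm thick, centres 42 mm apart and 31 mm high, x -181 to +165 mm) on grey feet 84 mm wide; grey stop plate 84 wide, 96 high at the +x end, inner face x = +165 mm. Origin on the worktop under its centre line. The axis of a cup on the rods is 60 mm above the origin.
- cup_rear: White cup lying on the rods, farther from the stop plate, cap in its mouth. Own x: from base to mouth, along rack +x. Origin: centre of the base's outer face. Nose x = 0 (dia. 36 mm) to 38 (dia. 52), square shoulder, collar dia. 62 outside, 56 inside, to the mouth at x = 100. Rests on its collar; 0.12 kg. Mouth starts 80 to 115 mm from the front cup. Home: its origin 62 mm behind cup_front's.
- cup_front: The same cup without a cap, same origin and axes: nose toward the rear cup's mouth, its own mouth toward the stop plate (up to 10 mm away). Fully nested, the rear cup's mouth sits on this cup's shoulder, 38 mm from its base.
- cap: Loose grey cap in cup_rear's mouth, 54 mm long, 45 g. Own x: its axis, out of the mouth along rack +x. Origin: centre of the flange face that lies on the cup's rim. Plug 52 mm diameter, x = -20 to 0 mm (2 mm play all round); flange 58 mm diameter, x = 0 to 4; round knob 20 mm diameter, x = 4 to 34 mm.
- cap_knob (a point): Middle of the cap's round knob (20 mm diameter, 30 mm long), on the cap's axis 19 mm outside the cup's rim.
- tray: Loose open white tray, 137 mm (its x) by 186 mm (its y), 57 mm high; inside 120 x 168 mm, floor 2 mm thick. Origin: centre of its underside.
- bottle_left: Small white reagent bottle with a screw cap, 43 mm diameter, 84 mm high, standing at the left. Origin: centre of its underside. Bystander.
- bottle_right: A like small reagent bottle, 43 mm diameter, 84 mm high, standing at the right behind the rack. Origin: centre of its underside. Bystander.
There are look-alikes about, which are no part of the job. Leave any pink or red look-alike of the cap alone.

How it is judged (in metres and radians):
On the way, in this order (a step that is already met when the one before it is completed fails the run):
1. the cap lies in the white tray (x of cap in the frame of tray between -0.062 and 0.062 m and y of cap in the frame of tray between -0.086 and 0.086 m and z of cap in the frame of tray between 0 and 0.055 m and linear speed of cap below 0.05 m/s and contact force between cap and the fingers below 0.05 N), for 0.2 s.
2. the rear cup is nested fully home over the nose of the front cup (x of cup_rear in the frame of cup_front between -0.066 and -0.058 m and y of cup_rear in the frame of cup_front between -0.005 and 0.005 m and z of cup_rear in the frame of cup_front between -0.005 and 0.005 m and angle between the x axis of cup_rear and the x axis of cup_front, either way round below 0.08 rad), for 0.2 s.
At the end, for the whole second after the job is handed in: Cap at rest in the tray, tray flat (0.1 rad). Rear cup's origin 58 to 66 mm behind the front cup's, within 5 mm of its axis in y and z, axes within 0.08 rad. Front cup on the rods: within 10 mm of the centre line and of 60 mm height, origin 30 to 75 mm along the rack's x. All at rest (all of step 2 and x of cap in the frame of tray between -0.062 and 0.062 m and y of cap in the frame of tray between -0.086 and 0.086 m and z of cap in the frame of tray between 0 and 0.055 m and y of cup_front in the frame of rack between -0.01 and 0.01 m and z of cup_front in the frame of rack between 0.05 and 0.07 m and x of cup_front in the frame of rack between 0.03 and 0.075 m and linear speed of each of cap, cup_rear, cup_front below 0.02 m/s and angle between tray's own z axis and vertical below 0.1 rad); the robot touches nothing.
It fails at once if the rear cup is lifted off the rails (more than 25 mm) (z of cup_rear in the frame of rack above 0.085 m).
It fails at once if a reagent bottle is knocked over (angle between any of bottle_left, bottle_right's own z axis and vertical above 0.6 rad).
It also fails if it takes over 48 s, if anything falls off the work surface, if the arm or the gripper's body presses on something with over 40 N, if the wrist force passes 120 N, or if a joint passes its speed limit or range.

## Working session

There is one attempt and no reset: what is moved stays moved. The work goes in short steps, Python scripts to look and compute and a tool call to move; the robot and the scene stay as the last step left them, time stands still between calls to the robot, and variables do not carry over. Pictures are saved under pics/ and viewed, and the job is handed in when it is done.

Besides the shell and the picture viewer there is one more tool, called after "Request:" as name(argument=value, ...), one argument or row to a line, values as JSON. carry_out: Moves the arm, as the interface text tells. Its arguments: {"type":"object","properties":{"commands":{"type":"array"},"newtons":{"type":"number"}},"required":["commands"]}

```bash
ls; mkdir -p pics
python3 - <<'E'
from bench import env, eyes, finish_job, look_for, regions_of, landmark_of
import cv2,numpy as np
print(env.get_obs())
for c in ["scene","side","wrist"]:
    im=eyes.capture(c); cv2.imwrite(f"pics/{c}0.png",im[:,:,::-1])
    print(c,eyes.camera_info(c))
E
```

```text
pics
{'t': 0.0, 'joint_pos': array([-1.30599292e+00,  3.20312515e-01,  1.56572347e+00, -2.20788376e-05,
        1.25742185e+00, -1.99949699e-02]), 'dq': array([-0.00085426, -0.00033724,  0.00041194,  0.00025685, -0.00091224,
        0.00117284]), 'joint_efforts': array([ 1.24515998e-03, -4.15521240e+01, -2.34164697e+01,  1.45871172e-04,
        8.26997682e-03,  2.08130933e-05]), 'eef_pos': array([ 161.45617462, -551.48200194,  303.05306147]), 'tcp_rot': array([-3.10796308e+00, -4.45598134e-01,  3.90233259e-04]), 'force': array([-0.40617676, -0.06728361,  0.40280167]), 'torque': array([-5.19717624e-02,  6.62637712e-05, -2.22117957e-02]), 'grip_width': 0.9989261121522859}
scene {'mtx': array([[465.88643757,   0.        , 283.51062167],
       [  0.        , 465.88643757, 206.30613479],
       [  0.        ,   0.        ,   1.        ]]), 'pose': array([[-7.78655378e-01,  2.71182521e-01, -5.65823155e-01,
        -3.64217177e+01],
       [-6.27333370e-01, -3.18946151e-01,  7.10440846e-01,
         9.09753913e+02],
       [ 1.21920224e-02,  9.08148332e-01,  4.18470981e-01,
         5.3472
[... 434 characters left out ...]
810e+02],
       [-1.46349543e-02,  5.23955673e-01,  8.51619792e-01,
         1.16099483e+03],
       [ 0.00000000e+00,  0.00000000e+00,  0.00000000e+00,
         1.00000000e+00]])}
wrist {'mtx': array([[325.05964562,   0.        , 278.58980294],
       [  0.        , 325.05964562, 209.65369701],
       [  0.        ,   0.        ,   1.        ]]), 'pose': array([[ 2.80240779e-01,  9.09850062e-01,  3.06003220e-01,
         2.38942959e+02],
       [-9.59929581e-01,  2.65804195e-01,  8.87881178e-02,
        -5.29395826e+02],
       [-5.53065196e-04, -3.18623594e-01,  9.47881163e-01,
         3.73278650e+02],
       [ 0.00000000e+00,  0.00000000e+00,  0.00000000e+00,
         1.00000000e+00]])}
```

View pics/scene0.png

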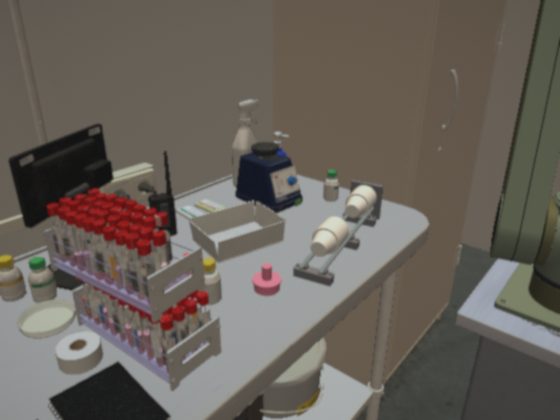

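View pics/side0.png

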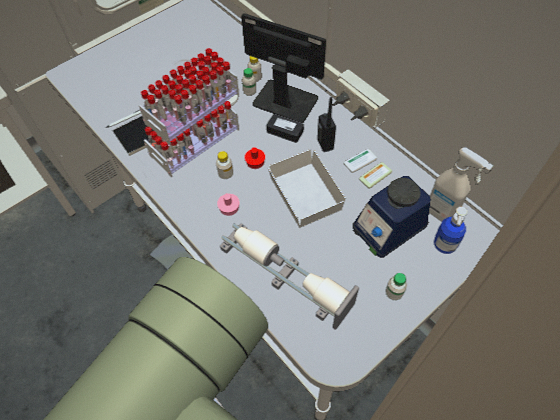

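View pics/wrist0.png

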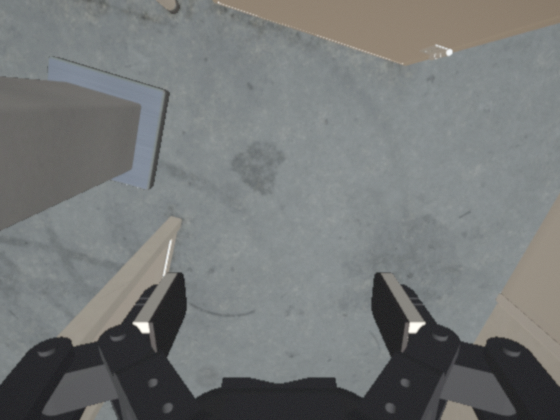

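The scene picture shows the rack with two cups at about (340,225) and the tray at (237,230). The side picture shows the rack from (230,240) to (345,300), the tray at (306,187), the bottles at (224,163) and (397,284), and pink and red decoy caps at (229,203) and (255,157). The wrist camera sees only the floor.

```bash
cat > h.py <<'E'
from bench import env, eyes, finish_job, look_for, regions_of, landmark_of
import cv2,numpy as np
def ray(cam,uv,info=None):
    i=info or eyes.camera_info(cam); K=i["mtx"];P=i["pose"]
    d=np.array([(uv[0]-K[0,2])/K[0,0],-(uv[1]-K[1,2])/K[1,1],-1.])
    d=P[:3,:3]@d; return P[:3,3],d/np.linalg.norm(d)
def onz(cam,uv,z,info=None):
    o,d=ray(cam,uv,info); return o+d*(z-o[2])/d[2]
def tri(rs):
    A=np.zeros((3,3));b=np.zeros(3)
    for o,d in rs:
        M=np.eye(3)-np.outer(d,d);A+=M;b+=M@o
    p=np.linalg.solve(A,b)
    return p,[np.linalg.norm((np.eye(3)-np.outer(d,d))@(p-o)) for o,d in rs]
def proj(cam,p,info=None):
    i=info or eyes.camera_info(cam); K=i["mtx"];P=i["pose"]
    q=P[:3,:3].T@(np.asarray(p,float)-P[:3,3]); return np.array([K[0,2]+K[0,0]*q[0]/-q[2],K[1,2]+K[1,1]*(-q[1])/-q[2]])
def save(cam,name,crop=None,s=1):
    im=eyes.capture(cam)
    if crop: l,t,r,b=crop; im=im[t:b,l:r]
    im=cv2.resize(im,None,fx=s,fy=s,interpolation=cv2.INTER_CUBIC); cv2.imwrite(f"pics/{name}.png",im[:,:,::-1])
E
python3 - <<'E'
from h import *
z={"rack":0,"cup_rear":60,"cup_front":60,"cap":60,"cap_knob":60,"tray":0,"bottle_left":0,"bottle_right":0}
for c in ["scene","side"]:
    for q in z:
        for r in landmark_of(c,q)[:4]: print(c,q,round(r["score"],2),np.round(r["uv"],1),onz(c,r["uv"],z[q]).round(1))
save("side","side_z",(200,200,400,340),4)
save("scene","scene_z",(280,160,400,300),4)
print(env.get_obs()["t"])
E
```

```text
scene rack 0.92 [342.1 243.1] [452.2  73.6   0. ]
scene cup_rear 0.66 [319.6 249.5] [418.1 219.5  60. ]
scene cup_front 0.83 [351.5 210. ] [467.6  14.4  60. ]
scene cap 0.61 [266.2 280. ] [429.3 372.5  60. ]
scene cap_knob 0.64 [266.7 272.8] [444.1 353.9  60. ]
scene cap_knob 0.63 [340.1 246.6] [392.6 182.6  60. ]
scene tray 0.75 [241.3 238.5] [648.3 209.6   0. ]
scene bottle_left 0.64 [209.5 296.1] [535.9 416.5   0. ]
scene bottle_right 0.55 [332.1 201.6] [ 602.3 -111.3    0. ]
side rack 0.73 [284.1 278.1] [443.   78.6   0. ]
side cup_rear 0.96 [237.7 229.9] [424.4 228.9  60. ]
side cup_front 0.56 [306.2 281.3] [459.  18.  60.]
side cap 0.67 [252.1 155.2] [595.1 384.1  60. ]
side cap 0.65 [225.4 202.1] [450.9 312.9  60. ]
side cap 0.49 [271.7 254.9] [443.  122.1  60. ]
side cap 0.46 [224.9 175.4] [500.2 379.5  60. ]
side cap_knob 0.76 [253.4 155.3] [597.5 381.5  60. ]
side cap_knob 0.59 [227.5 196.9] [464.4 321.8  60. ]
side cap_knob 0.52 [278.9 261.4] [444.7  97.9  60. ]
side tray 0.78 [304.  190.5] [650.9 237.4   0. ]
side bottle_left 0.7 [226.7 174. ] [527.9 418.6   0. ]
side bottle_right 0.62 [395.4 290.2] [ 622.9 -120.6    0. ]
1.05
```

View pics/side_z.png

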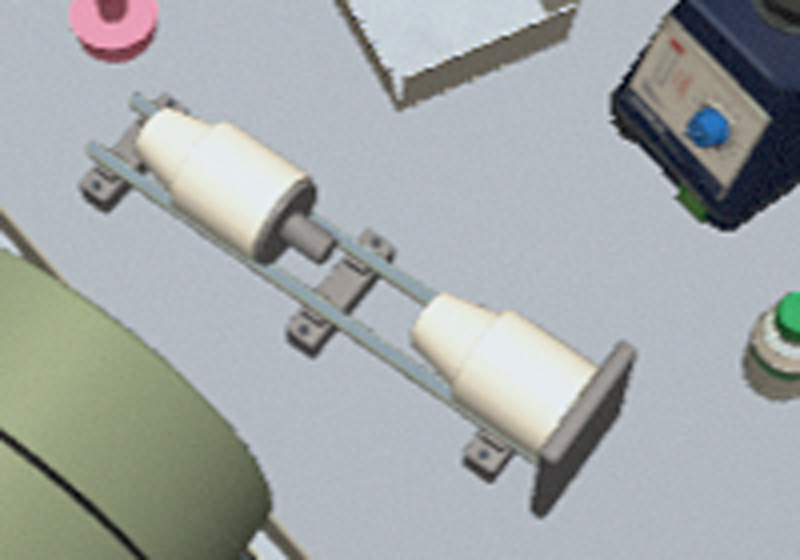

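View pics/scene_z.png

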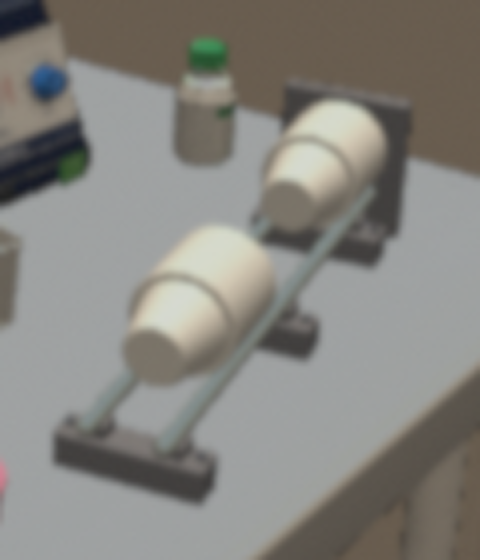

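Request:
carry_out(
  commands=[
    [1,25,-32,-10,-5],
    [1,50,-64,-20,-10],
    [1,75,-96,-30,-15],
    [1,100,-128,-40,-20],
    [1,125,-160,-50,-25],
    [1,150,-192,-50,-30],
    [1,175,-224,-50,-35],
    [1,200,-256,-50,-40],
    [1,225,-288,-50,-45],
    [1,250,-320,-50,-50],
    [1,275,-352,-50,-55],
    [1,300,-384,-50,-60],
    [1,325,-416,-50,-65],
    [1,350,-448,-50,-70],
    [1,375,-480,-50,-75],
    [1,400,-512,-50,-80],
    [1,425,-540,-50,-85],
    [1,445,-562,-50,-85],
    [1,459,-576,-50,-85],
    [1,459,-576,-50,-85],
  ],
)

```text
t: 2.72
eef_pos: [441.7, 133.0, 353.6]
tcp_rot: [-1.987, -2.433, -0.002]
force: [0.6, -0.4, 0.3]
grip_width: 1.001
```

Run:
```python
from h import *
o=env.get_obs();print(o["t"],o["eef_pos"],o["tcp_rot"],o["joint_pos"],o["force"])
save("wrist","w1"); i=eyes.camera_info("wrist");print(i["pose"].round(3).tolist())
z={"rack":0,"cup_rear":60,"cup_front":60,"cap":60,"cap_knob":60,"tray":0}
for q in z:
    for r in landmark_of("wrist",q)[:3]: print(q,round(r["score"],2),np.round(r["uv"],1),onz("wrist",r["uv"],z[q],i).round(1))
```

```text
2.7167 [441.73258113 132.95740648 353.56245928] [-1.98674917e+00 -2.43323259e+00 -2.25704611e-03] [2.66864696e-01 1.07841297e-01 1.71752311e+00 1.10398984e-03
 1.31522503e+00 6.52396041e-02] [ 0.59914299 -0.449733    0.31181944]
[[0.98, -0.188, -0.063, 423.079], [0.198, 0.929, 0.314, 210.897], [-0.0, -0.32, 0.947, 423.488], [0.0, 0.0, 0.0, 1.0]]
rack 0.59 [278.3 203.7] [449.2  79.1   0. ]
cup_rear 0.61 [276.4  91.6] [419.  218.5  60. ]
cup_front 0.86 [277.9 263.2] [460.4  21.2  60. ]
cup_front 0.38 [274.  181.5] [435.4 123.   60. ]
cap 0.68 [276.7 183.8] [438.9 120.9  60. ]
cap 0.26 [276.3  89.9] [418.6 220.2  60. ]
cap_knob 0.77 [275. 201.] [441.  100.2  60. ]
tray 0.98 [447.4 127.2] [638.9 221.2   0. ]
tray 0.45 [276.4 200.1] [445.6  83.6   0. ]
```

View pics/w1.png

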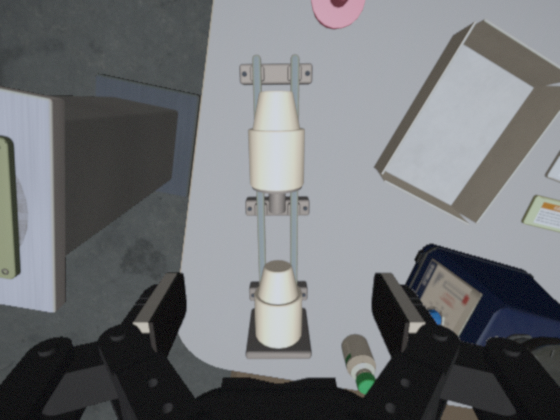

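The wrist picture shows the rack running vertically at column 277, with the rear cup at rows 92–188, the knob at (277,203), the front cup at rows 263–345 and the stop plate at about row 350. The tray lies tilted at (465,120).

Run:
```python
from h import *
im=cv2.imread("pics/w1.png")
cv2.imwrite("pics/w1a.png",cv2.resize(im[40:220,220:340],None,fx=4.4,fy=3.3,interpolation=cv2.INTER_CUBIC)[:600])
cv2.imwrite("pics/w1b.png",cv2.resize(im[190:370,220:340],None,fx=4.4,fy=3.3,interpolation=cv2.INTER_CUBIC)[:600])
```

```text
(no output)
```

View pics/w1a.png

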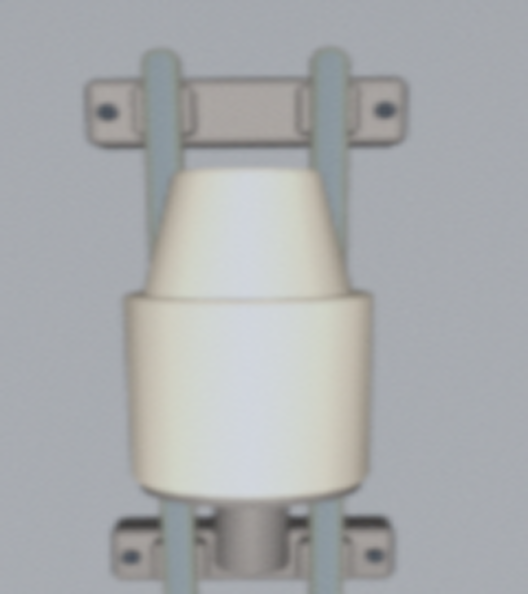

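View pics/w1b.png

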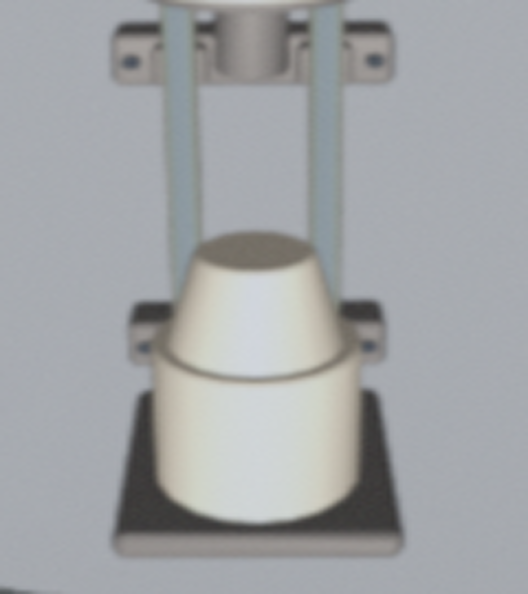

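Run:
```python
from h import *
i=eyes.camera_info("wrist")
A=lambda u,v:(220+u/4.4,40+v/3.3)
B=lambda u,v:(220+u/4.4,190+v/3.3)
def p(n,uv,z): 
    r=onz("wrist",uv,z,i); print(n,np.round(uv,1),r.round(1)); return r
l1=p("rodL rear",A(161,47),31);r1=p("rodR rear",A(329,47),31)
l2=p("rodL mid",B(184,150),33);r2=p("rodR mid",B(325,150),33)
m1=(l1+r1)/2;m2=(l2+r2)/2
d=(m2-m1)[:2];print("dir",np.degrees(np.arctan2(d[1],d[0])),np.linalg.norm(l1-r1),np.linalg.norm(l2-r2))
pl=p("plateL",B(115,533),96);pr=p("plateR",B(402,533),96)
mp=(pl+pr)/2; d=(mp-m1)[:2];print("dir to plate",np.degrees(np.arctan2(d[1],d[0])),np.linalg.norm(d),"expect 346")
e=(pr-pl)[:2];print(np.degrees(np.arctan2(e[1],e[0])),np.linalg.norm(e))
th=np.arctan2(d[1],d[0]);u=np.array([np.cos(th),np.sin(th)])
o=m1[:2]+181*u; print("rack origin",o, mp[:2]-165*u)
def rx(n,uv,z):
    q=p(n,uv,z);w=q[:2]-o;print("   rackx %.1f y %.1f"%(w@u,w@[-u[1],u[0]]))
rx("rear base top",A(240,168),78)
rx("rear shoulder",A(250,298),86)
rx("rear rim",A(250,490),91)
rx("flange",A(250,500),89)
rx("knob end",A(250,572),66)
rx("front base top",B(254,233),78)
rx("front base bottom",B(254,270),46)
rx("front shoulder edge",B(254,380),91)
rx("front rim",B(254,520),91)
rx("tray",(447,127),0)
# tray corners (top rim z=57): px
for uv in [(483,20),(376,170),(473,222)]: p("tray",uv,57)
```

```text
rodL rear [256.6  54.2] [389.8 250.7  31. ]
rodR rear [294.8  54.2] [430.9 258.8  31. ]
rodL mid [261.8 235.5] [433.8  40.1  33. ]
rodR mid [293.9 235.5] [474.8  48.2  33. ]
dir -78.22333864726465 41.96241270110282 41.813995551138376
plateL [246.1 351.5] [440.7 -91.3  96. ]
plateR [311.4 351.5] [520.6 -75.5  96. ]
dir to plate -78.25638001136991 345.4039221704761 expect 346
11.156373847654164 81.49235568074945
rack origin [447.19965838  77.54012071] [447.07833704  78.12372152]
rear base top [274.5  90.9] [417.1 216.3  78. ]
   rackx -142.0 y -1.3
rear shoulder [276.8 130.3] [426.6 179.7  86. ]
   rackx -104.2 y 0.6
rear rim [276.8 188.5] [438.1 121.2  91. ]
   rackx -44.6 y -0.0
flange [276.8 191.5] [438.8 117.4  89. ]
   rackx -40.7 y -0.1
knob end [276.8 213.3] [445.   85.3  66. ]
   rackx -8.0 y -0.6
front base top [277.7 260.6] [456.7  31.3  78. ]
   rackx 47.2 y -0.1
front base bottom [277.7 271.8] [463.1  -1.2  46. ]
   rackx 80.3 y -0.5
front shoulder edge [277.7 305.2] [467.  -20.5  91. ]
   rackx 100.0 y -0.6
front rim [277.7 347.6] [479.1 -82.1  91. ]
   rackx 162.8 y -1.3
tray [447 127] [638.6 218.2   0. ]
   rackx -98.8 y 216.1
tray [483  20] [607.8 322.2  57. ]
tray [376 170] [546.9 155.8  57. ]
tray [473 222] [680.2 117.2  57. ]
```

Request:
carry_out(
  commands=[
    [1,-11,-2,35,0],
    [1,-22,-4,70,0],
    [1,-32,-6,105,0],
    [1,-32,-6,140,0],
    [1,-32,-6,170,0],
    [1,-32,-6,195,0],
    [1,-32,-6,195,0],
  ],
)

```text
t: 3.65
eef_pos: [437.7, 96.0, 155.2]
tcp_rot: [-1.99, -2.423, 0.012]
force: [-1.3, -0.3, -0.1]
grip_width: 0.999
```

Run:
```python
from h import *
o=env.get_obs();print(o["t"],o["eef_pos"],o["tcp_rot"],o["force"])
save("wrist","w2"); save("side","s2",(200,150,400,340),3);i=eyes.camera_info("wrist")
for q in ["cap_knob","cup_rear"]:
    for r in landmark_of("wrist",q)[:3]: print(q,round(r["score"],2),np.round(r["uv"],1),onz("wrist",r["uv"],60,i).round(1))
```

```text
3.65 [437.66500661  95.98471561 155.18549705] [-1.98956247 -2.42343988  0.01180019] [-1.29339073 -0.32570178 -0.11091307]
cap_knob 0.81 [297.  241.8] [448.4 103.7  60. ]
```

View pics/w2.png

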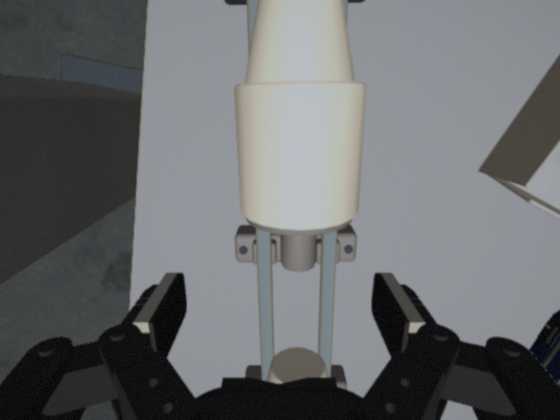

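View pics/s2.png

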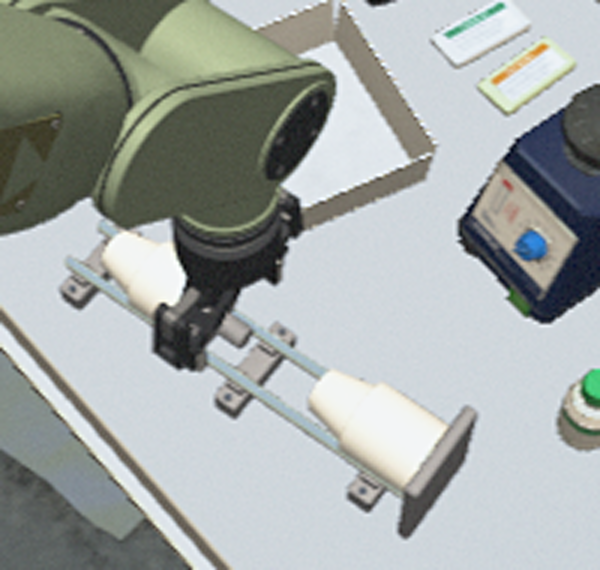

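In the wrist picture the knob is at (297,250) between the open fingers. It sits right of the midline at 278, so I need to correct sideways.

```bash
cat >> h.py <<'E'
def st():
    o=env.get_obs();from_=cv2.Rodrigues(o["tcp_rot"])[0]
    O=np.array([447.1,77.9]);t=np.radians(-78.24);u=np.array([np.cos(t),np.sin(t)]);w=o["eef_pos"][:2]-O
    print("t %.2f"%o["t"],o["eef_pos"].round(1),"yaw",np.degrees(np.arctan2(from_[1,0],from_[0,0])).round(2),"zaxis",from_[:,2].round(3),"F",o["force"].round(1),"g",o["grip_width"].round(3),"rack x %.1f y %.1f"%(w@u,w@[-u[1],u[0]]))
    return o,from_
E
python3 - <<'E'
from h import *
o,R=st()
t=np.array([442.4,100.4,118]); print(R.T@(t-o["eef_pos"]))
i=eyes.camera_info("wrist"); print(onz("wrist",(297.5,264),66,i), onz("wrist",(297.5,235),70,i),onz("wrist",(298,222),91,i))
E
```

```text
Traceback (most recent call last):
  File "h.py", line 25, in st
    print("t %.2f"%o["t"],o["eef_pos"].round(1),"yaw",np.degrees(np.arctan2(from_[1,0],from_[0,0])).round(2),"zaxis",from_[:,2].round(3),"F",o["force"].round(1),"g",o["grip_width"].round(3),"rack x %.1f y %.1f"%(w@u,w@[-u[1],u[0]]))
                                                                                                                                                                     ^^^^^^^^^^^^^^^^^^^^^
AttributeError: 'float' object has no attribute 'round'
```

```bash
sed -i 's/o\["grip_width"\].round(3)/round(float(o["grip_width"]),3)/' h.py
python3 - <<'E'
from h import *
o,R=st()
t=np.array([442.4,100.4,118]); print(R.T@(t-o["eef_pos"]))
i=eyes.camera_info("wrist"); print(onz("wrist",(297.5,264),66,i), onz("wrist",(297.5,235),70,i),onz("wrist",(298,222),91,i))
E
```

```text
t 3.85 [441.8  97.3 160.6] yaw 101.29 zaxis [ 0.004  0.001 -1.   ] F [-0.1  0.4  0.8] g 0.997 rack x -20.1 y -1.2
[ 2.92021097  1.03199186 42.63796228]
[452.49080282  92.82325495  66.        ] [448.09673203 111.84800344  70.        ] [443.81422868 126.73112614  91.        ]
```

Request:
carry_out(
  commands=[
    [1,3,1,15,0],
    [1,3,1,30,0],
    [1,3,1,42,0],
    [1,3,1,42,0],
    [1,3,1,42,0],
  ],
)

```text
t: 4.27
eef_pos: [441.8, 100.6, 118.1]
tcp_rot: [1.991, 2.429, 0.002]
force: [0.0, -0.0, 0.1]
grip_width: 1.002
```

Run:
```python
from h import *
o,R=st();save("wrist","w3");save("side","s3",(200,150,400,340),3);st()
```

```text
t 4.27 [441.8 100.6 118.1] yaw 101.32 zaxis [ 0.002  0.    -1.   ] F [ 0.  -0.   0.1] g 1.002 rack x -23.3 y -0.6
t 4.37 [442.  100.7 118.4] yaw 101.32 zaxis [ 0.003  0.001 -1.   ] F [-0.2  0.3  0.1] g 1.001 rack x -23.3 y -0.3
```

View pics/w3.png

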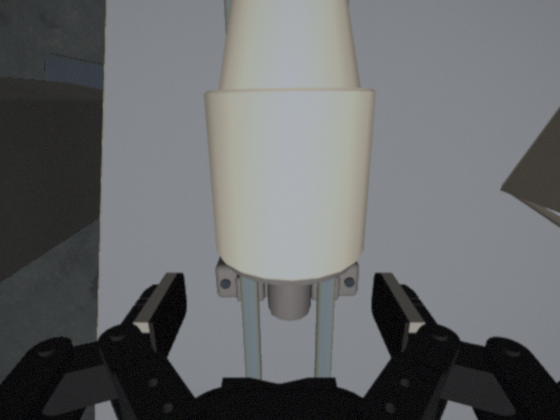

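View pics/s3.png

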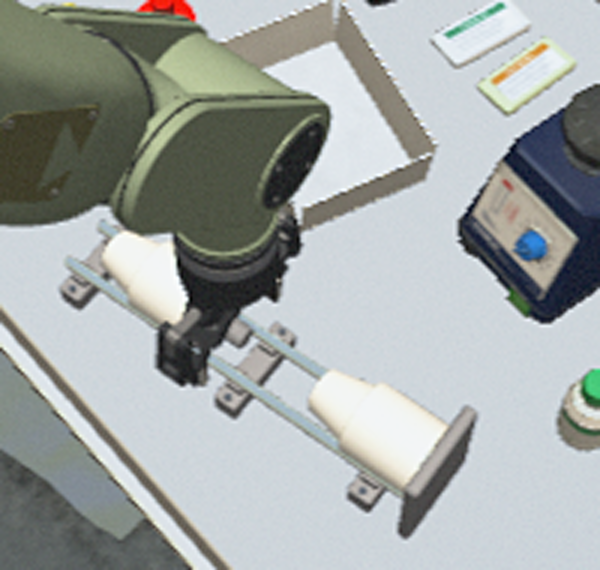

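The knob, at (290,300), is about 11 px right of the finger midline at 279. My first measurement was taken while the arm was still settling, so I'll measure again now that it is still.

Run:
```python
from h import *
o,R=st();i=eyes.camera_info("wrist");save("wrist","w4",(200,80,390,340),2.3);o,R=st()
print(R.T@(i["pose"][:3,3]-o["eef_pos"]), (R.T@i["pose"][:3,:3]).round(3).tolist())
T=o["eef_pos"]
for n,uv,z in [("knob end top",(290,312),66),("knob mid",(290,298),70),("rodL",(251,335),33),("rodR",(325.5,335),33),("rim",(289,262),91),("sh L",(205,92),60),("sh R",(375,92),60)]:
    p=onz("wrist",uv,z,i); print(n,p.round(1),(R.T@(p-T)).round(1))
```

```text
t 4.37 [442.  100.7 118.4] yaw 101.32 zaxis [ 0.003  0.001 -1.   ] F [-0.2  0.3  0.1] g 1.001 rack x -23.3 y -0.3
t 4.42 [441.9 100.6 118.3] yaw 101.32 zaxis [ 0.003  0.001 -1.   ] F [-0.5  0.1 -0.3] g 1.0 rack x -23.3 y -0.4
[ 81.56068696  -1.33888073 -70.10843343] [[-0.001, 0.948, 0.32], [1.0, 0.001, -0.0], [-0.0, 0.32, -0.948]]
knob end top [447.3  93.8  66. ] [-7.8  3.7 52.3]
knob mid [445.1 103.5  70. ] [ 2.2  3.5 48.3]
rodL [434.5  50.7  33. ] [-47.5 -17.4  85.2]
rodR [476.9  59.   33. ] [-47.7  25.9  85.4]
rim [438.2 130.7  91. ] [30.2  2.1 27.3]
sh L [397.5 177.8  60. ] [ 84.4 -28.6  58.2]
sh R [459.5 190.2  60. ] [84.4 34.6 58.4]
```

View pics/w4.png

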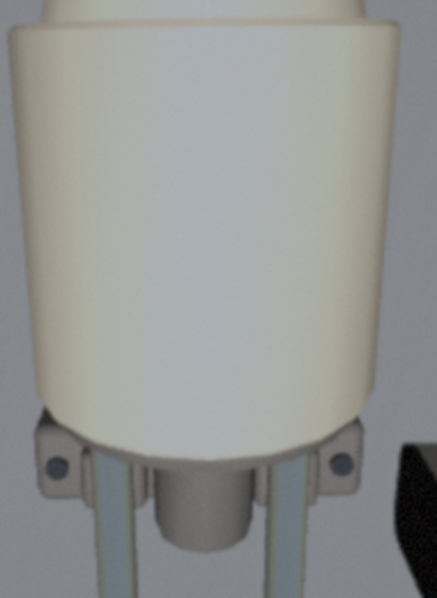

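Request:
carry_out(
  commands=[
    [1,5,5,2,-0.4],
    [1,5,5,2,-0.4],
    [1,5,5,2,-0.4],
    [1,5,5,2,-0.4],
  ],
)

```text
t: 4.75
eef_pos: [445.0, 106.5, 115.0]
tcp_rot: [1.983, 2.437, 0.0]
force: [-0.2, 1.2, 0.2]
grip_width: 1.001
```

Run:
```python
from h import *
st();save("wrist","w5",(130,200,430,400),2.5);st()
```

```text
t 4.75 [445.  106.5 115. ] yaw 101.74 zaxis [ 0. -0. -1.] F [-0.2  1.2  0.2] g 1.001 rack x -28.4 y 3.8
t 4.80 [444.9 106.5 114.9] yaw 101.73 zaxis [-0. -0. -1.] F [-0.4 -0.2 -0.3] g 1.002 rack x -28.4 y 3.7
```

View pics/w5.png

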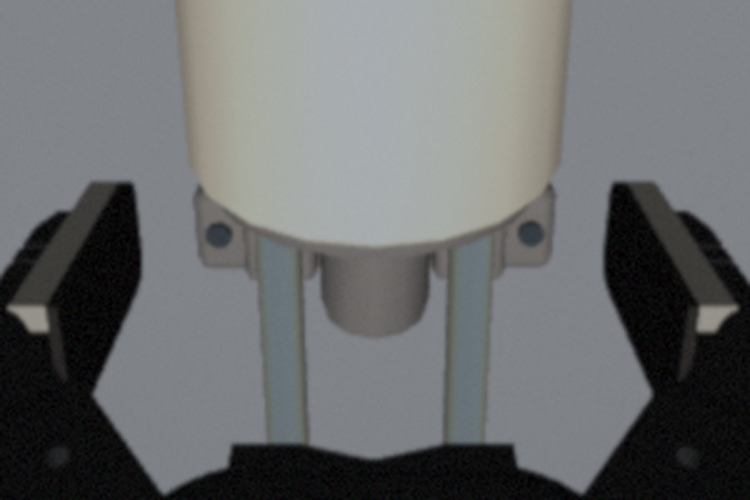

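Centred: the knob is at column 374 of the crop and the finger midline at 372. Closing.

Request:
carry_out(
  commands=[
    [0.15,0,0,0,0],
    [0.15,0,0,0,0],
    [0.15,0,0,0,0],
    [0.1,0,0,0,0],
    [0.1,0,0,0,0],
    [0,0,0,0,0],
    [0,0,0,0,0],
    [0,0,0,0,0],
  ],
  newtons=25,
)

```text
t: 5.47
eef_pos: [445.0, 106.4, 114.9]
tcp_rot: [1.983, 2.437, -0.0]
force: [0.2, -0.3, 0.2]
grip_width: 0.223
```

Run:
```python
from h import *
st();save("wrist","w6",(130,200,430,400),2.5);st()
```

```text
t 5.47 [445.  106.4 114.9] yaw 101.72 zaxis [ 0. -0. -1.] F [ 0.2 -0.3  0.2] g 0.223 rack x -28.3 y 3.7
t 5.52 [445.  106.4 115. ] yaw 101.72 zaxis [ 0. -0. -1.] F [-0.2 -0.   1.1] g 0.223 rack x -28.3 y 3.7
```

View pics/w6.png

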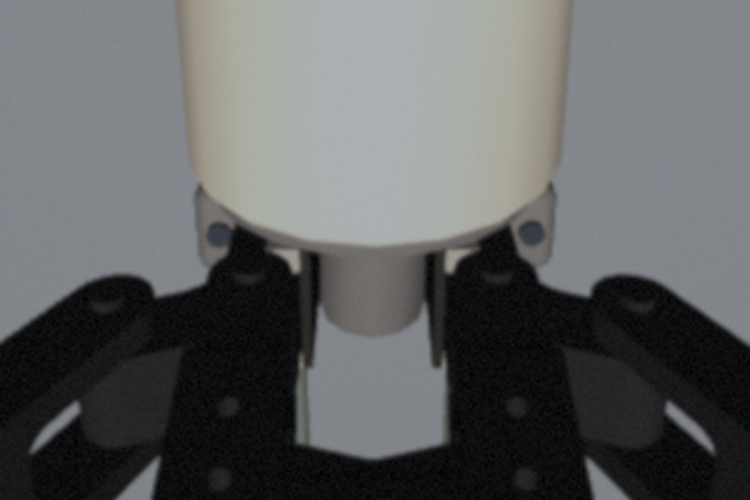

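The fingers hold at an opening of 0.223 (about 19–20 mm), so the knob is gripped. Now a straight pull along the tool's −x.

Request:
carry_out(
  commands=[
    [0,-5,0,0,0],
    [0,-10,0,0,0],
    [0,-15,0,0,0],
    [0,-20,0,0,0],
    [0,-25,0,0,0],
    [0,-30,0,0,0],
    [0,-36,0,0,0],
    [0,-36,0,0,0],
    [0,-36,0,0,0],
  ],
  newtons=35,
)

```text
t: 6.27
eef_pos: [452.4, 70.6, 114.9]
tcp_rot: [1.984, 2.436, -0.0]
force: [1.8, -0.3, 0.0]
grip_width: 0.219
```

Run:
```python
from h import *
st();save("wrist","w7",(100,0,460,420),1.4);save("side","s7",(200,150,400,340),3)
```

```text
t 6.27 [452.4  70.6 114.9] yaw 101.68 zaxis [ 0. -0. -1.] F [ 1.8 -0.3  0. ] g 0.219 rack x 8.2 y 3.7
```

View pics/w7.png

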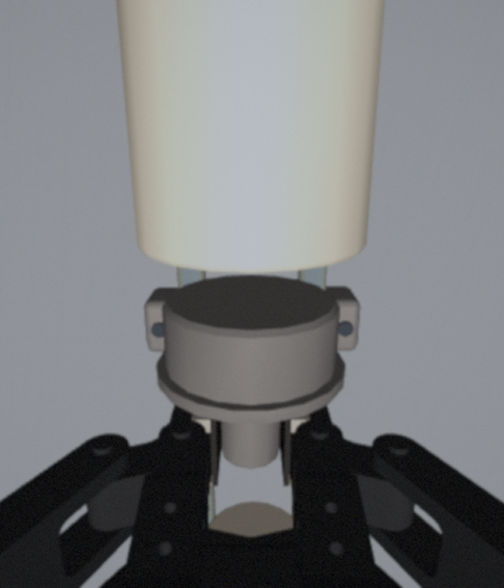

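View pics/s7.png

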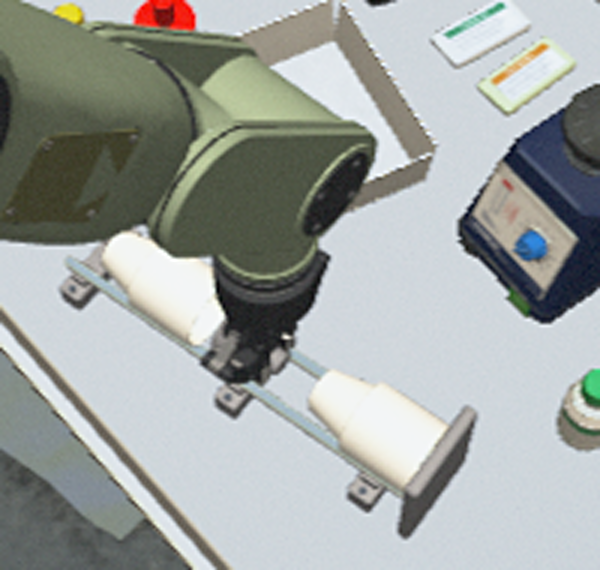

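The cap is fully out. The plug shows at (252,340) in the crop and the rear cup has stayed where it was. Next, lift and move over the tray.

Request:
carry_out(
  commands=[
    [0,0,0,-25,0],
    [0,0,0,-55,0],
    [0,0,0,-90,0],
    [0,0,0,-120,0],
    [0,10,22,-135,3],
    [0,25,52,-135,6],
    [0,40,84,-135,10],
    [0,55,116,-135,15],
    [0,70,148,-135,20],
    [0,85,178,-135,25],
    [0,98,205,-135,28],
    [0,108,225,-135,28],
    [0,108,225,-135,28],
    [0,108,225,-135,28],
    [0,108,225,-135,28],
    [0,108,225,-135,28],
  ],
)

```text
t: 7.7
eef_pos: [649.7, 222.0, 249.8]
tcp_rot: [-2.514, -1.884, 0.002]
force: [0.2, -0.5, -0.4]
grip_width: 0.219
```

Run:
```python
from h import *
o,R=st();i=eyes.camera_info("wrist");save("wrist","w8");st()
print(landmark_of("wrist","tray")[:2])
for r in regions_of("wrist","tray")[:1]:
    print(r["score"],r["rect"])
```

```text
t 7.70 [649.7 222.  249.8] yaw 73.71 zaxis [-0.001 -0.001 -1.   ] F [ 0.2 -0.5 -0.4] g 0.219 rack x -99.8 y 227.7
t 7.75 [649.8 221.9 250.1] yaw 73.7 zaxis [-0.001 -0.    -1.   ] F [-0.1  0.9 -0.3] g 0.22 rack x -99.7 y 227.8
[{'uv': [274.3, 184.3], 'score': 0.77}]
0.68 [179.3, 78.4, 359.2, 294.1]
```

View pics/w8.png

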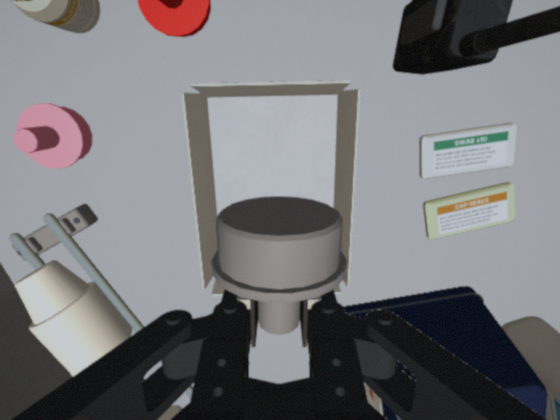

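The tray lies square to the gripper, with its rear rim from (186,92) to (358,90) and its front rim near row 292.

Run:
```python
from h import *
o,R=st();i=eyes.camera_info("wrist");T=o["eef_pos"]
for uv,z in [((186,93),57),((358,89),57),((205,288),57),((272,92),57),((193,82),57),((350,82),57),((274.3,184.3),0),((217,97),2),((337,96),2)]:
    p=onz("wrist",uv,z,i);print(uv,p.round(1),(R.T@(p-T)).round(1))
```

```text
t 7.85 [650.1 222.  250.4] yaw 73.69 zaxis [ 0. -0. -1.] F [-0.2 -0.  -0.2] g 0.223 rack x -99.7 y 228.1
(186, 93) [605.6 324.7  57. ] [ 86.1 -71.5 193.4]
(358, 89) [732.1 290.6  57. ] [ 88.9  59.5 193.4]
(205, 288) [559.6 160.2  57. ] [-84.7 -69.5 193.4]
(272, 92) [668.8 306.9  57. ] [ 86.8  -5.9 193.4]
(193, 82) [613.6 330.5  57. ] [ 93.9 -65.5 193.4]
(350, 82) [727.3 297.1  57. ] [ 93.8  53.  193.4]
(274.3, 184.3) [645.1 223.5   0. ] [ 1.000e-01 -5.300e+00  2.504e+02]
(217, 97) [618.1 318.5   2. ] [ 83.7 -57.8 248.4]
(337, 96) [724.8 288.1   2. ] [ 84.5  53.2 248.4]
```

Request:
carry_out(
  commands=[
    [0,-6,-4,30,0],
    [0,-12,-4,65,0],
    [0,-12,-4,100,0],
    [0,-12,-4,130,0],
    [0,-12,-4,150,0],
    [0,-12,-4,158,0],
    [0,-12,-4,162,0],
    [0,-12,-4,162,0],
    [0,-12,-4,162,0],
    [0,-12,-4,162,0],
  ],
)

```text
t: 8.68
eef_pos: [644.3, 212.3, 89.4]
tcp_rot: [2.513, 1.884, 0.005]
force: [-0.6, -0.2, -0.0]
grip_width: 0.219
```

Run:
```python
from h import *
o,R=st();save("wrist","w9");save("side","s9",(230,120,380,240),4);st()
```

```text
t 8.68 [644.3 212.3  89.4] yaw 73.71 zaxis [ 0.003  0.001 -1.   ] F [-0.6 -0.2 -0. ] g 0.219 rack x -91.4 y 220.4
t 8.78 [644.  212.3  88.9] yaw 73.72 zaxis [ 0.002  0.001 -1.   ] F [ 1.1 -0.  -0.5] g 0.22 rack x -91.5 y 220.2
```

View pics/w9.png

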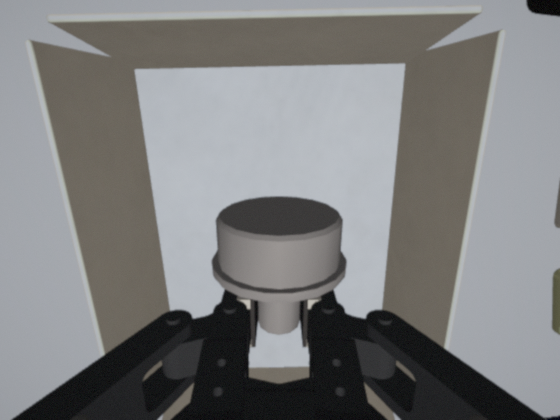

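View pics/s9.png

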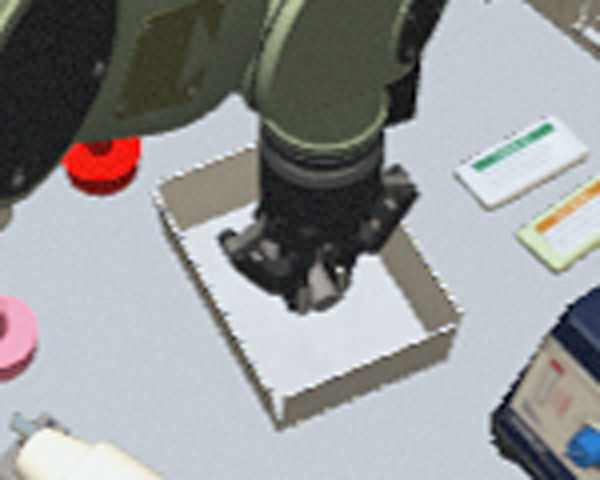

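The cap sits inside the tray at about (280,240), clear of the walls. Releasing it gently.

Request:
carry_out(
  commands=[
    [0.25,0,0,1,0],
    [0.3,0,0,1,0],
    [0.4,0,0,1,0],
    [0.5,0,0,1,0],
    [0.5,0,0,1,0],
    [0.5,0,0,1,0],
    [0.5,0,0,-15,0],
    [0.5,0,0,-40,0],
    [0.5,0,0,-75,0],
    [0.5,0,0,-115,0],
    [0.5,0,0,-150,0],
    [0.5,0,0,-150,0],
    [0.5,0,0,-150,0],
  ],
)

```text
t: 9.87
eef_pos: [644.3, 212.5, 240.9]
tcp_rot: [2.512, 1.883, 0.009]
force: [0.0, -0.7, -1.3]
grip_width: 0.5
```

Run:
```python
from h import *
o,R=st();save("wrist","w10");st()
```

```text
t 9.87 [644.3 212.5 240.9] yaw 73.72 zaxis [ 0.006  0.002 -1.   ] F [ 0.  -0.7 -1.3] g 0.5 rack x -91.5 y 220.5
t 9.92 [643.3 212.2 238.4] yaw 73.72 zaxis [ 0.001  0.    -1.   ] F [-0.1 -0.5 -1.4] g 0.502 rack x -91.4 y 219.5
```

View pics/w10.png

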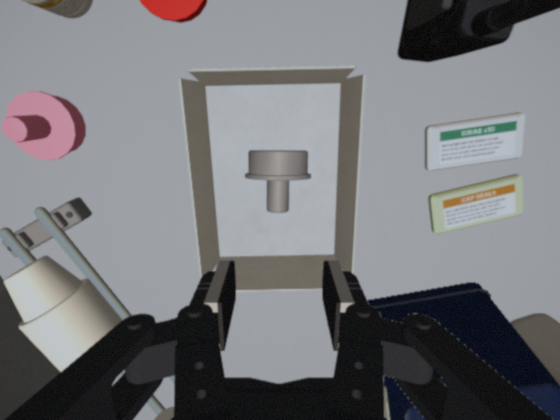

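The cap lies at rest in the tray at (278,180). Next, go behind the rear cup with the fingers shut.

Request:
carry_out(
  commands=[
    [0.4,-1,-20,0,-2],
    [0.2,-2,-50,0,-6],
    [0,-3,-84,0,-10],
    [0,-4,-118,0,-15],
    [0,-5,-152,0,-20],
    [0,-6,-186,0,-25],
    [0,-6,-216,0,-28],
    [0,-6,-235,0,-28],
    [0,-6,-241,0,-28],
    [0,-6,-241,0,-28],
    [0,-6,-241,0,-28],
    [0,-6,-241,0,-28],
  ],
)

```text
t: 10.92
eef_pos: [411.5, 273.8, 237.4]
tcp_rot: [1.984, 2.436, -0.001]
force: [0.0, 0.1, 1.0]
grip_width: 0.002
```

Run:
```python
from h import *
o,R=st();i=eyes.camera_info("wrist");save("wrist","w11");o,R=st()
for q in ["cup_rear","cup_front"]:
    for r in landmark_of("wrist",q)[:3]: print(q,round(r["score"],2),np.round(r["uv"],1),onz("wrist",r["uv"],60,i).round(1))
```

```text
t 10.92 [411.5 273.8 237.4] yaw 101.68 zaxis [ 0.    -0.001 -1.   ] F [0.  0.1 1. ] g 0.002 rack x -199.1 y 5.1
t 10.97 [411.6 273.8 237.4] yaw 101.66 zaxis [ 0. -0. -1.] F [-0.1 -0.4 -0.5] g -0.003 rack x -199.0 y 5.1
cup_rear 0.74 [497.5 302.3] [618.5 225.7  60. ]
cup_rear 0.6 [274.3 265.4] [417.  221.8  60. ]
```

View pics/w11.png

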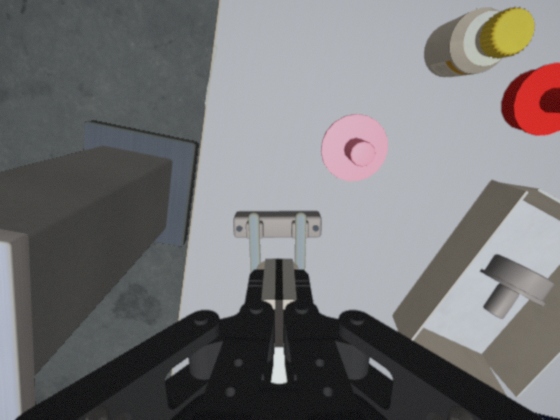

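Request:
carry_out(
  commands=[
    [0,0,-1,30,0],
    [0,0,-1,65,0],
    [0,0,-1,95,0],
    [0,0,-1,112,0],
    [0,0,-1,119,0],
    [0,0,-1,119,0],
    [0,0,-1,119,0],
    [0,0,-1,119,0],
  ],
  newtons=40,
)

```text
t: 11.73
eef_pos: [410.5, 274.2, 120.1]
tcp_rot: [1.983, 2.436, 0.004]
force: [-0.3, 0.8, -0.3]
grip_width: -0.006
```

Run:
```python
from h import *
o,R=st();save("side","s12",(200,180,380,330),4.2);save("scene","c12",(260,140,400,300),3.7);o,R=st()
```

```text
t 11.73 [410.5 274.2 120.1] yaw 101.7 zaxis [ 0.002  0.001 -1.   ] F [-0.3  0.8 -0.3] g -0.006 rack x -199.7 y 4.2
t 11.83 [410.2 274.2 120.2] yaw 101.71 zaxis [ 0.003  0.002 -1.   ] F [ 0.5  0.3 -0.4] g -0.002 rack x -199.7 y 3.9
```

View pics/s12.png

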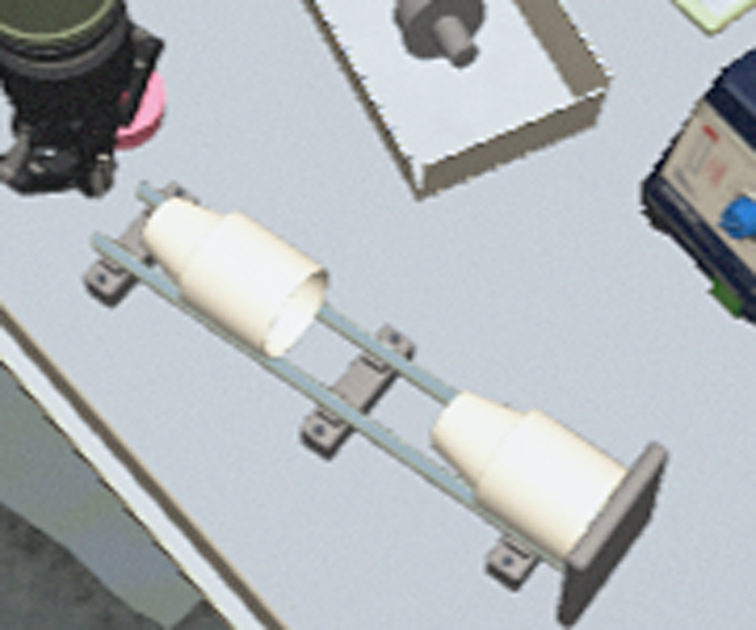

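View pics/c12.png

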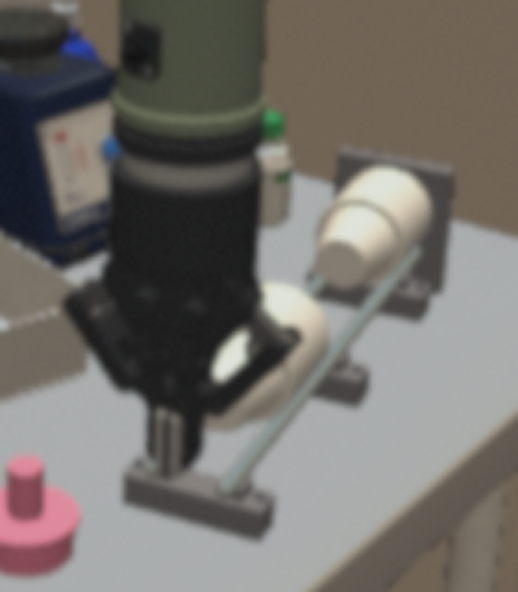

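The fingers stand behind the rear cup's base, near (55,170) in the side crop, and the rear cup's mouth is open. Pushing along −x.

Request:
carry_out(
  commands=[
    [0,-12,0,0,0],
    [0,-24,0,0,0],
    [0,-32,0,0,0],
    [0,-36,0,0,0],
    [0,-40,0,0,0],
    [0,-44,0,0,0],
    [0,-48,0,0,0],
    [0,-54,0,0,0],
    [0,-60,0,0,0],
    [0,-67,0,0,0],
    [0,-74,0,0,0],
    [0,-80,0,0,0],
    [0,-86,0,0,0],
    [0,-92,0,0,0],
    [0,-98,0,0,0],
    [0,-103,0,0,0],
    [0,-107,0,0,0],
    [0,-110,0,0,0],
    [0,-110,0,0,0],
  ],
)

```text
t: 13.42
eef_pos: [431.6, 165.3, 118.7]
tcp_rot: [-1.983, -2.436, 0.002]
force: [-0.4, -0.6, 0.2]
grip_width: -0.002
```

Run:
```python
from h import *
o,R=st();save("side","s13",(200,180,380,330),4.2);save("wrist","w13");o,R=st()
```

```text
t 13.42 [431.6 165.3 118.7] yaw 101.7 zaxis [-0.001 -0.001 -1.   ] F [-0.4 -0.6  0.2] g -0.002 rack x -88.7 y 2.7
t 13.52 [431.4 165.7 118.6] yaw 101.71 zaxis [-0.001 -0.001 -1.   ] F [ 0.6 -0.4 -1.5] g -0.003 rack x -89.1 y 2.5
```

View pics/s13.png

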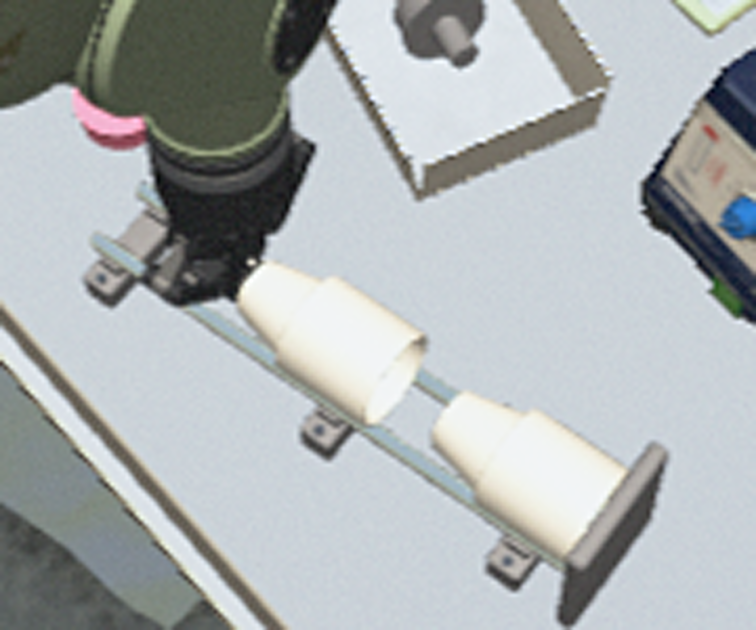

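View pics/w13.png

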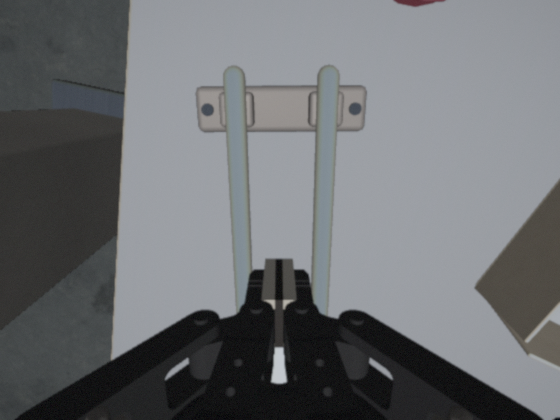

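The cup slid along the rails without trouble and its mouth now sits near the front cup's nose, at (400,380) in the crop. The fingers are about 1 mm off the rod centre line, so I'll correct that and keep pushing slowly.

Request:
carry_out(
  commands=[
    [0,-4,1,0,0],
    [0,-8,1,0,0],
    [0,-12,1,0,0],
    [0,-16,1,0,0],
    [0,-20,1,0,0],
    [0,-24,1,0,0],
    [0,-28,1,0,0],
    [0,-32,1,0,0],
    [0,-36,1,0,0],
    [0,-40,1,0,0],
    [0,-44,1,0,0],
    [0,-48,1,0,0],
    [0,-52,1,0,0],
    [0,-56,1,0,0],
    [0,-60,1,0,0],
    [0,-63,1,0,0],
    [0,-65,1,0,0],
    [0,-65,1,0,0],
    [0,-65,1,0,0],
  ],
)

```text
t: 15.1
eef_pos: [446.1, 102.5, 118.9]
tcp_rot: [1.983, 2.436, 0.0]
force: [0.2, -0.0, -0.2]
grip_width: 0.005
```

Run:
```python
from h import *
o,R=st();save("side","s14",(200,180,380,330),4.2);save("scene","c14",(260,140,400,300),3.7);o,R=st()
```

```text
t 15.10 [446.1 102.5 118.9] yaw 101.71 zaxis [ 0. -0. -1.] F [ 0.2 -0.  -0.2] g 0.005 rack x -24.3 y 4.0
t 15.20 [446.  102.6 118.9] yaw 101.72 zaxis [ 0. -0. -1.] F [-0.5  0.5 -0.1] g -0.002 rack x -24.4 y 4.0
```

View pics/s14.png

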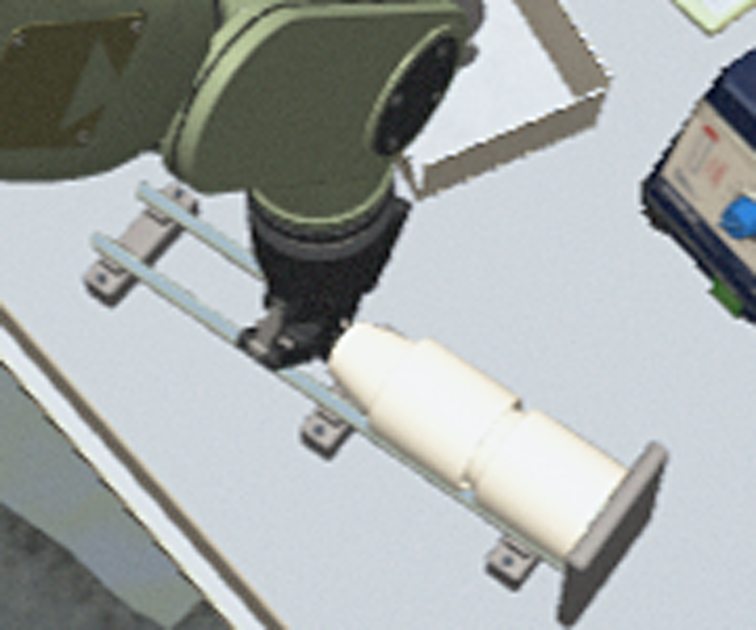

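View pics/c14.png

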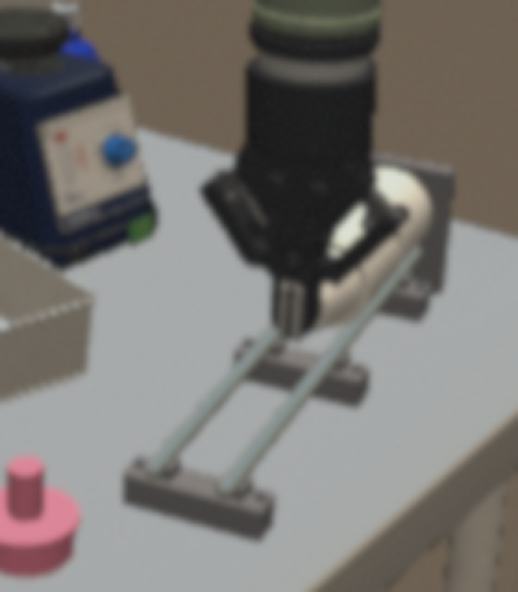

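Nearly home: a gap of a few mm is left at (495,435) in the side crop. Finishing in small steps.

Request:
carry_out(
  commands=[
    [0,-2,0,0,0],
    [0,-3.5,0,0,0],
    [0,-5,0,0,0],
    [0,-6.5,0,0,0],
    [0,-8,0,0,0],
    [0,-9,0,0,0],
    [0,-10,0,0,0],
    [0,-10,0,0,0],
  ],
)

```text
t: 15.87
eef_pos: [448.0, 92.7, 118.9]
tcp_rot: [1.983, 2.436, 0.0]
force: [0.5, 0.5, 1.0]
grip_width: -0.001
```

Run:
```python
from h import *
o,R=st();save("side","s15",(260,220,380,330),6);o,R=st()
```

```text
t 15.87 [448.   92.7 118.9] yaw 101.7 zaxis [ 0.  0. -1.] F [0.5 0.5 1. ] g -0.001 rack x -14.3 y 3.9
t 15.92 [448.1  92.8 118.9] yaw 101.71 zaxis [ 0. -0. -1.] F [0.2 1.4 0.7] g -0.001 rack x -14.3 y 4.0
```

View pics/s15.png

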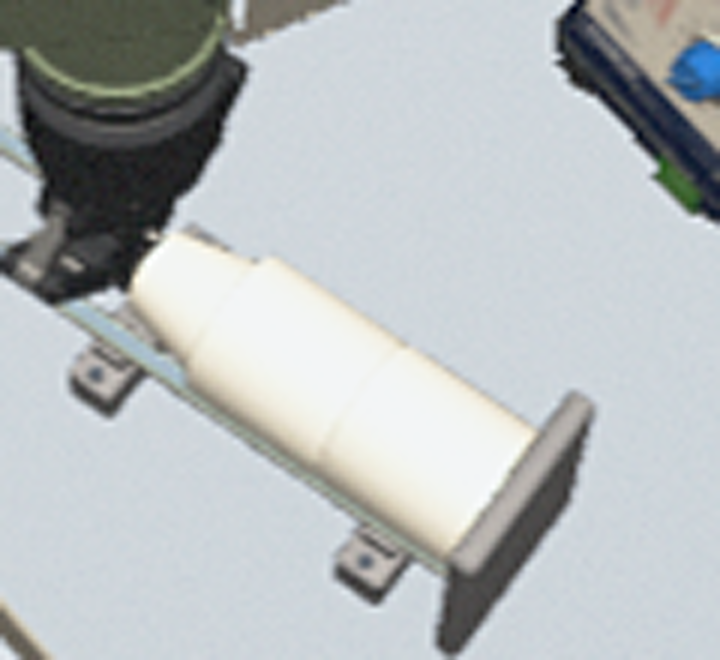

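It now looks closed, with only a seam showing. I'll push a little more, watching the force, to be sure it is seated.

Request:
carry_out(
  commands=[
    [0,-1,0,0,0],
    [0,-2,0,0,0],
    [0,-3,0,0,0],
    [0,-4,0,0,0],
    [0,-4,0,0,0],
  ],
)

```text
t: 16.33
eef_pos: [448.4, 91.0, 119.0]
tcp_rot: [-1.985, -2.431, -0.005]
force: [-3.1, 16.3, 1.8]
grip_width: -0.003
```

Run:
```python
from h import *
o,R=st();save("side","s16",(260,220,380,330),6);o,R=st()
```

```text
t 16.33 [448.4  91.  119. ] yaw 101.54 zaxis [-0.001  0.005 -1.   ] F [-3.1 16.3  1.8] g -0.003 rack x -12.5 y 3.9
t 16.38 [448.4  91.  119. ] yaw 101.55 zaxis [-0.001  0.004 -1.   ] F [-2.6 15.   1.7] g -0.002 rack x -12.6 y 3.9
```

View pics/s16.png

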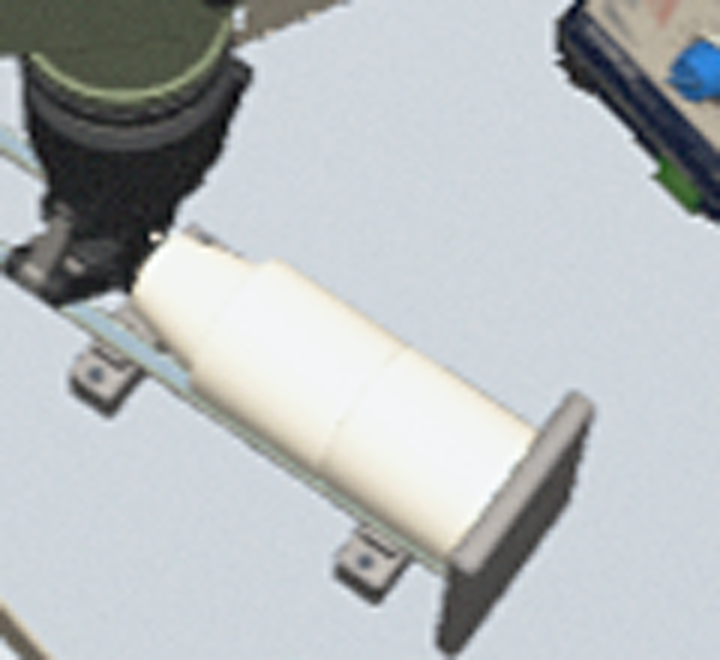

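The force rose to 16 N, so the nest is bottomed against the stop plate. Backing straight off and lifting clear.

Request:
carry_out(
  commands=[
    [0,3,0,0,0],
    [0,10,0,0,0],
    [0,25,0,0,0],
    [0,45,0,0,0],
    [0,60,0,0,0],
    [0,60,0,-30,0],
    [0,60,0,-70,0],
    [0,60,0,-110,0],
    [0,60,0,-150,0],
    [0,60,0,-190,0],
    [0,60,0,-210,0],
    [0,60,0,-210,0],
    [0,60,0,-210,0],
    [0,60,0,-210,0],
  ],
)

```text
t: 17.55
eef_pos: [435.9, 147.4, 327.5]
tcp_rot: [-1.982, -2.436, 0.004]
force: [-0.0, -0.1, -0.8]
grip_width: -0.002
```

Run:
```python
from h import *
o,R=st();i=eyes.camera_info("wrist");save("side","s17",(200,120,420,330),2.8);save("wrist","w17");save("scene","c17");o,R=st()
```

```text
t 17.55 [435.9 147.4 327.5] yaw 101.72 zaxis [-0.002 -0.001 -1.   ] F [-0.  -0.1 -0.8] g -0.002 rack x -70.3 y 3.2
t 17.70 [436.  147.4 327.1] yaw 101.72 zaxis [-0.004 -0.001 -1.   ] F [0.7 0.7 0.4] g 0.002 rack x -70.3 y 3.3
```

View pics/s17.png

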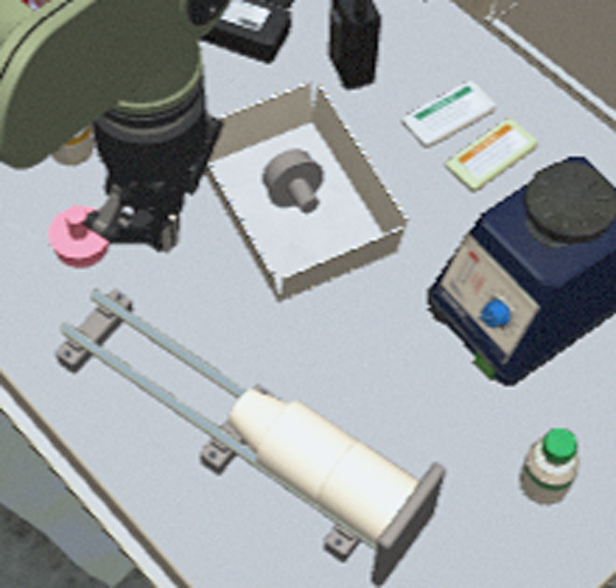

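View pics/w17.png

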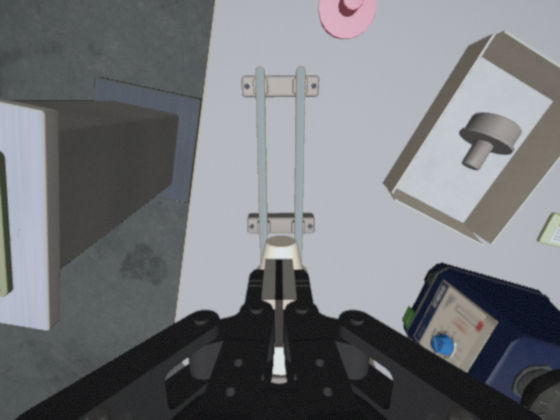

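View pics/c17.png

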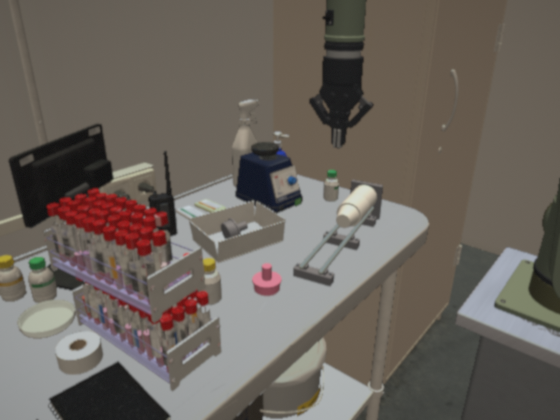

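All looks right. One numeric check of the nesting from the side picture before I hand in.

Run:
```python
from h import *
im=cv2.imread("pics/s17.png");cv2.imwrite("pics/s18.png",cv2.resize(im[360:588,200:460],None,fx=3,fy=2.6,interpolation=cv2.INTER_CUBIC))
# predicted, for a home nest against the plate, crest points (z=91) of rear shoulder, seam, front rim
t=np.radians(-78.24);u=np.array([np.cos(t),np.sin(t)])
for O in ([450.8,78.7],):
  for n,x,z in [("base",3,78),("shoulder rear",41,91),("seam",103,91),("rim",165,91)]:
    p=np.array(O)+u*x; uv=proj("side",[*p,z]); s=(uv-[200,120])*2.8; print(n,uv.round(1),s.round(0),((s-[200,360])*[3,2.6]).round(0))
```

```text
base [287.2 262.7] [244. 400.] [132. 103.]
shoulder rear [300.5 269.4] [281. 418.] [244. 151.]
seam [322.9 284.6] [344. 461.] [432. 263.]
rim [346.1 300.5] [409. 505.] [628. 378.]
```

View pics/s18.png

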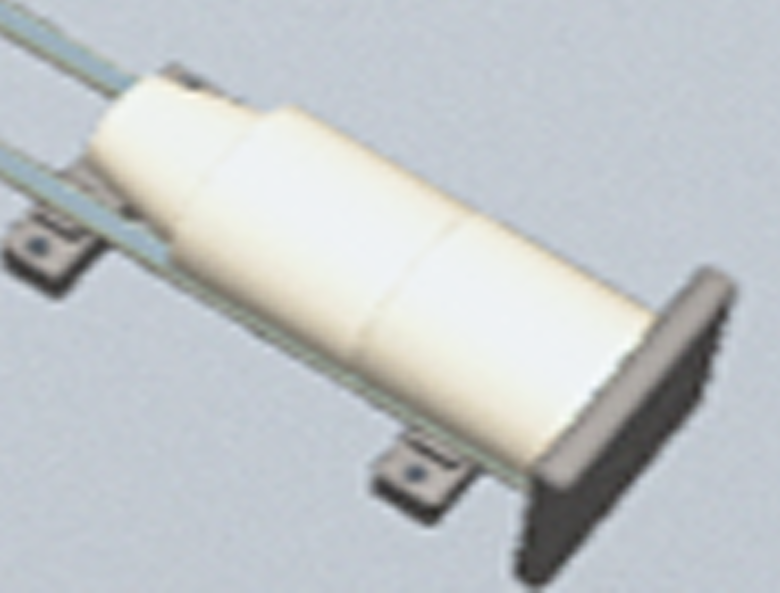

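Run:
```python
from h import *
st();print(finish_job())
```

```text
t 17.70 [436.  147.4 327.1] yaw 101.72 zaxis [-0.004 -0.001 -1.   ] F [0.7 0.7 0.4] g 0.002 rack x -70.3 y 3.3
the job is handed in; nothing more can be done
None
```

I pulled the cap straight out by its knob and laid it in the white tray. Then I pushed the open rear cup along the rails with the shut fingers until it bottomed over the front cup against the stop plate. I backed off, lifted clear and handed the job in at t = 17.7 s; the hand-in gives no verdict.

**Last checks:**
- **Nesting:** the side picture shows only a hairline seam, and the two visible collar lengths have the ratio expected for a fully home pair. The push force rose to about 16 N at the end, which I take as contact with the plate.
- **Cap and tray:** the cap is at rest inside the tray, and the tray looks flat.
- **Bottles and decoys:** the last pictures show the right bottle standing. The left one was standing in the last scene picture, though I did not zoom in on it. The pink and red look-alike caps were not touched.
- **Gripper:** it was raised well clear and touching nothing.

**Disagreement found:** my first wrist-camera measurement of the rack was about 4–5 mm off because the arm was still settling. I corrected it with a new picture before gripping the knob. The cups' final positions along the rack were judged from pictures and force only, good to a few mm, not measured exactly.

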